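Park the half-shelf of a supply tray in its notches

TASK

The half-shelf of the supply tray has been left loose between its parking notches, over the packs that are wanted. With your fingertips, push it along its runners towards the blue-marked end of the tray until you feel it drop, and leave it level with all four pegs down in the notches at that end. Only push it, do not lift it: the two sample jars and the label roll ride along standing on it, and everything else on the desk stays where it is.

Things in the scene. Friction and masses are not known exactly. Their poses are not given: they have to be found in the camera images.
- tray: Open white supply tray fixed to the desk: outside 300 mm along its x, 400 mm along its y, 120 mm high, walls 6 mm, rim flange 12 mm wider all round. Origin: centre of its underside, on the desk; z up. The blue marker is at its +y end. Stock inside lies up to 30 mm above the desk, a cross wall at y = 0 rises to 51 mm; above that the part not under the shelf is open.
- runner (a point): Middle notch, on the upper face of the runner at the tray's -x wall; axes as the tray's. Two aluminium runners lie along y inside the long walls (17 mm wide, upper face 85 mm above the desk), each with square notches 15 mm long, 8 mm deep at y = -130, 0 and +130 mm. They run on to the end wall past the last notch: no other stop, and a fast push can carry the pegs across a notch.
- shelf: Loose half-shelf, 0.44 to 0.72 kg: white board 242 mm along its x, 160 mm along y, 8 mm thick, blue lip 4 mm thick all round, up to 22 mm above the underside. Origin: centre of the underside, 86 mm above the desk riding on the runners, 78 mm when dropped in the notches. Axes as the tray's. Starts level, 45 to 105 mm short of the blue-end parking place. Sliding takes about 2 to 7 N.
- peg (a point): The outer end, on its axis, of one of the shelf's four steel pegs (10 mm diameter), which stick out 20 mm from its +x and -x sides, at y = -65 and +65 mm, axis 4 mm above the underside. They ride on the runners with 3 mm play to each long wall of the tray. This is the peg at -x, +y. Parked at the blue end the pegs sit in the notches at tray y = 0 and +130 mm.
- push_edge (a point): The middle of the outer face of the shelf's lip on the side away from the blue end, 80 mm from the shelf's centre and 11 mm above the underside of the board: a flat upright face 242 mm long and 22 mm high. Between it and the tray's inner end wall at least 65 mm of the tray is open.
- home (a point): Fixed in the tray: where the shelf's origin lies when it is parked in the notches at the blue end (tray x = 0, y = +65 mm, 78 mm above the desk); axes as the tray's. The notches leave about 2.5 mm of play either way along the runners.
- jar_red: Squat clear sample jar with a red cap, 44 mm across, 42 mm high, standing loose on the shelf. Origin: centre of its underside.
- jar_yellow: The same with a yellow cap, standing loose on the shelf.
- label_roll: White roll of labels, 48 mm across, 30 mm high, standing loose on the shelf with its hole upright. Origin: centre of its underside.
- mouse: Black computer mouse, about 98 x 58 x 32 mm, on the desk. Origin: centre of its underside.
- sanitiser: Clear bottle with a blue cap, 60 mm across, 150 mm high, on the desk. Origin: centre of its underside.
- pen_pot: Grey pen pot, 76 mm across, 95 mm high, pens up to 145 mm, on the desk. Origin: centre of its underside.
- stapler: Black and grey desk stapler, 130 x 34 x 52 mm, on the desk. Origin: centre of its underside.
Things that resemble listed ones, but are neither listed nor needed, are in the scene too. What is shaped like the jar_yellow but purple is not meant.

How it is judged:
By the outcome, as a careful person would: the job done as asked, in the order asked, and still so for the second after the job is handed in, with the robot touching nothing.
It also fails if it takes over 38 s, if anything falls off the work surface, if the arm or the gripper's body presses on something with over 40 N, if the wrist force passes 120 N, or if a joint passes its speed limit or range.

ROBOT

A 6-joint arm with a two-finger parallel gripper is mounted at the origin on the work surface. World frame = base frame: x ahead of the robot, y to its left, z up, the work surface at z = 0. Lengths are in mm, angles in rad, forces in N, time in s.
With the tool pointing down it reaches from about 275 to 1000 mm from the base axis. Payload 8.4 kg.
Tool frame: the origin (TCP) lies midway between the tips of the shut fingers; the grasp point (between the pads) lies 19 mm behind it; z points along the fingers, y is the direction in which the jaws open and shut (so a half turn about z gives the same grasp; the last joint's range is limited). The gripper opens to 85 mm and grips with 20 to 120 N. Pads are 22 mm wide; open, the fingers measure 114 mm over their backs; the gripper's body (76 mm by 85 mm) begins 54 mm behind the grasp point. The pads swing forward as they close: fully open they stand 13 mm farther back than shut.
Start: joints at [-1.344, 0.353, 1.633, -0, 1.155, -0.002], TCP at [141.754, -608.715, 231.281] pointing down, gripper open.
Joint ranges: [-2.63, 2.63], [-0.92, 2.1], [0.06, 2.66], [-1.3, 4.44], [0, 2.69], [-3.02, 3.02]. Speed limits (rad/s): [2.22, 2.22, 2.79, 3.14, 3.14, 3.14].

INTERFACE

Orientations are given as [roll, pitch, yaw] about the fixed x, y, z axes, in that order (R = Rz(yaw) Ry(pitch) Rx(roll)).
In Python, from rig import r gives the robot as it stands. The module is installed in compiled form; this text tells all that it offers.
- The arm moves only by the tool drive_tool, never from a script. Its argument "moves" is a list of rows, each a list of 3 entries, a list of its own where there are three numbers: the closure, from 0 (fully open) to 1 (shut), then the shift along the tool's x, y, z in cm, then the turn about the tool's z in degrees. In form: [[claw, [dx, dy, dz], roll], ...]. A call has 1 to 12 rows; each row is the pose to reach, as a shift and turn from the pose measured when the call began, along the tool's axes at that moment; what a row does not reach only later rows make up. A row lasts 1/8 s, in which the tool goes at most 62.5 mm and 10.7 degrees, less where a joint would pass 70% of its speed; a pose out of reach is approached as far as the arm can. A call with a gripper value outside its range is refused whole. The fingers move at their own pace and stop on an object; "grip_force" is the grip in N (left out, the last holds). Time passes only in rows, so rows that repeat a pose let the fingers close. It gives the time, the measured TCP pose, the force and the opening at its end, in the units of the state.
- r.sense(): the state, without advancing time (a new reading comes with each control period).
- r.grab_frame(name): name is "scene" or "top" or "wrist"; returns a dict with "color" (480x640x3 uint8, red, green, blue), "fx", "fy", "cx", "cy" (pixels), "pose" (4x4, takes a point from camera to world coordinates); the wrist camera has in their place "hand_eye" (4x4, takes a point from camera to tool coordinates, whose origin is the TCP and whose axes are the flange's). Camera axes: x right, y up, looking along -z (the intrinsics and any distortion apply to the point x, -y, -z); pixel columns grow to the right and rows downward; lengths in mm; the calibration is good to about 2 mm. The wrist camera is an equidistant fisheye: a pixel r from the principal point sees the ray r / f radians off the axis. A picture is of the moment at which its call begins: read the wrist's pose just before it. There is no depth.
- r.sign_off(): hands the job in, once; it reports no verdict.
Trained networks look in the newest picture that a camera, given by its name, has taken for a name from the list of things; names that differ only in an ending like _2 or _b are one class to them, and where a whole thing is asked for, a point or a joint stands for the part that bears it (a point fixed in the world has none). Each returns a list of dicts, best first, with "score" (0 to 1); they miss things now and then, are a little off and sometimes report something else, mostly with a low value. They report only what shows in the picture. A call takes as long as a camera call. They do not tell look-alikes from the thing itself.
- r.outline_of(thing, camera): "mask" (480x640 bool, what is visible of it) and "at" ([column, row] in pixels, amid what is visible of it).
- r.spot_point(thing, camera): "at" ([column, row] in pixels: a listed point, or the origin of a listed thing).
The state is a dict: "clock": time; "qpos": joint angles; "qvel": joint speeds; "joint_efforts": joint torques, N m; "eef_pos": TCP position; "tcp_rot": TCP orientation; "contact_force": force on the tool from outside, world axes, zero at the start; "wrist_torque": the same for the moment, N m; "opening": opening from 0.0 (shut) to 1.0 (fully open).
Only numpy, scipy, OpenCV 4.12 (cv2) and the standard library are available. Lean on these libraries where they do the work, as an engineer would, in place of code of your own. Each camera call takes 0.05 s, during which the arm holds its last target.

## Working session

There is one attempt and no reset: what is moved stays moved. The work goes in short steps, Python scripts to look and compute and a tool call to move; the robot and the scene stay as the last step left them, time stands still between calls to the robot, and variables do not carry over. Pictures are saved under pics/ and viewed, and the job is handed in when it is done.

Besides the shell and the picture viewer there is one more tool, called as a command line: name --argument value ..., lists and objects as JSON in quotes. drive_tool: Moves the arm, as the interface text tells. Its arguments: {"type":"object","properties":{"moves":{"type":"array"},"grip_force":{"type":"number"}},"required":["moves"]}

```bash
mkdir -p pics
python3 - <<'E'
from rig import r
import cv2
print(r.sense())
for n in ("scene","top"):
    f=r.grab_frame(n); cv2.imwrite(f"pics/{n}0.png",f["color"][:,:,::-1]); print(n,f["fx"],f["fy"],f["cx"],f["cy"],f["pose"], [k for k in f])
    for t in ("tray","shelf"):
        print(t,[(d["score"],d["at"]) for d in r.outline_of(t,n)])
    for t in ("runner","peg","push_edge","home","shelf","tray","jar_red","jar_yellow","label_roll"):
        print(t,[(round(d["score"],2),d["at"]) for d in r.spot_point(t,n)])
E
```

```text
{'clock': 0.0, 'qpos': array([-1.34439563e+00,  3.53683464e-01,  1.63414484e+00, -1.65770902e-05,
        1.15521402e+00, -2.42098343e-03]), 'qvel': array([-7.88279784e-05,  1.02491361e-03,  1.13194266e-03,  8.91819480e-05,
        5.02298288e-05, -1.58211882e-03]), 'joint_efforts': array([ 2.92305034e-03, -6.05246258e+01, -3.42063296e+01,  9.55900873e-05,
        9.47721797e-03, -1.61426482e-05]), 'eef_pos': array([ 141.64105724, -608.23598464,  230.53505603]), 'tcp_rot': array([-3.14014295e+00,  1.16466850e-05,  2.28828396e-01]), 'contact_force': array([ 0.49106254, -0.29289819,  0.96570533]), 'wrist_torque': array([-0.01861855,  0.00889088, -0.03425536]), 'opening': 1.001571305812392}
scene 487.9404347386146 487.9404347386146 317.4768719113848 239.29308766444092 [[-3.36672260e-01 -6.62468747e-01  6.69168849e-01  1.35369639e+03]
 [ 9.41618668e-01 -2.35001741e-01  2.41098455e-01  3.34875320e+02]
 [-2.46434664e-03  7.11273043e-01  7.02911506e-01  1.01002300e+03]
 [ 0.00000000e+00  0.00000000e+00  0.00000000e+00  1.00000000e+00]] ['color', 'fx', 'fy', 'cx', 'cy', 'pose']
tray [(0.81, 
[... 618 characters left out ...]
4e+02]
 [-9.99891969e-01 -1.07434923e-02 -1.00313133e-02 -6.01361046e+00]
 [-1.15817884e-02  1.55643394e-01  9.87745411e-01  1.35743707e+03]
 [ 0.00000000e+00  0.00000000e+00  0.00000000e+00  1.00000000e+00]] ['color', 'fx', 'fy', 'cx', 'cy', 'pose']
tray [(0.8, [317.9, 190.7])]
shelf [(0.55, [354.5, 202.7])]
runner [(0.75, [338.9, 250.3])]
peg [(0.74, [317.8, 247.0]), (0.36, [380.1, 206.5])]
push_edge [(0.91, [381.6, 206.0])]
home [(0.83, [318.9, 197.2])]
shelf [(0.93, [347.8, 200.1])]
tray []
jar_red [(0.77, [349.9, 176.3])]
jar_yellow [(0.81, [244.3, 257.1]), (0.76, [337.7, 229.8]), (0.63, [389.1, 299.5]), (0.61, [285.9, 291.9]), (0.18, [499.3, 205.4])]
label_roll [(0.69, [343.1, 195.4])]
```

View pics/scene0.png

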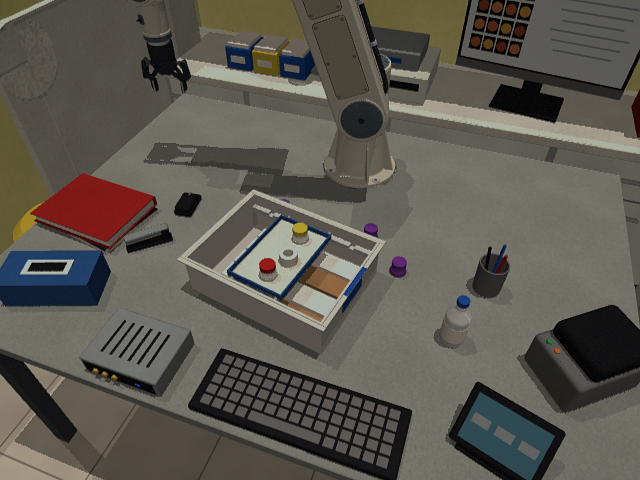

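View pics/top0.png

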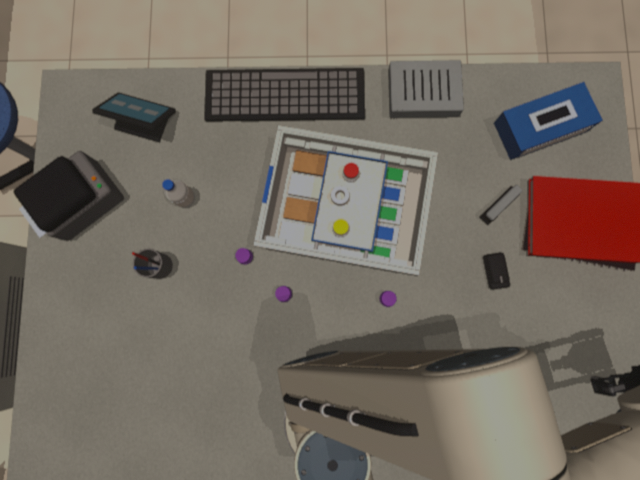

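The scene picture shows the white tray around (285,275) with its blue marker on the right (352,285). The shelf in it carries a red jar (267,268), a yellow jar (300,232) and the label roll (288,257). In the top view the marker is at (267,185), the shelf's blue lip spans about x=315..385, and the push side is its right edge at (381,206). Purple jars at (243,256), (284,293) and (388,298) are look-alikes on the desk. Next I'll take precise measurements.

```bash
cat > h.py <<'E'
import numpy as np, cv2
def ray(f,p):
    d=np.array([(p[0]-f["cx"])/f["fx"],-(p[1]-f["cy"])/f["fy"],-1.0]); P=np.array(f["pose"])
    return P[:3,3],P[:3,:3]@d
def unp(f,p,z):
    o,d=ray(f,p); return o+d*(z-o[2])/d[2]
def proj(f,X):
    P=np.array(f["pose"]); c=(np.atleast_2d(X)-P[:3,3])@P[:3,:3]
    return np.c_[f["cx"]+f["fx"]*c[:,0]/-c[:,2], f["cy"]+f["fy"]*c[:,1]/c[:,2]]
E
python3 - <<'E'
from rig import r
from h import *
f=r.grab_frame("top"); c=f["color"][:,:,::-1]
cv2.imwrite("pics/topc.png",cv2.resize(c[115:285,245:445],None,fx=4,fy=3.5,interpolation=cv2.INTER_CUBIC)[:600,:800])
s=r.grab_frame("scene"); c=s["color"][:,:,::-1]
cv2.imwrite("pics/scenec.png",cv2.resize(c[180:360,170:400],None,fx=3.3,fy=3.3,interpolation=cv2.INTER_CUBIC))
for p in ((281,128),(437,152),(418,272),(256,245)): print(unp(f,p,120).round(1))
E
```

```text
[762.1 126.3 120. ]
[ 691.3 -279.5  120. ]
[ 380.2 -218.6  120. ]
[452.7 187.9 120. ]
```

View pics/topc.png

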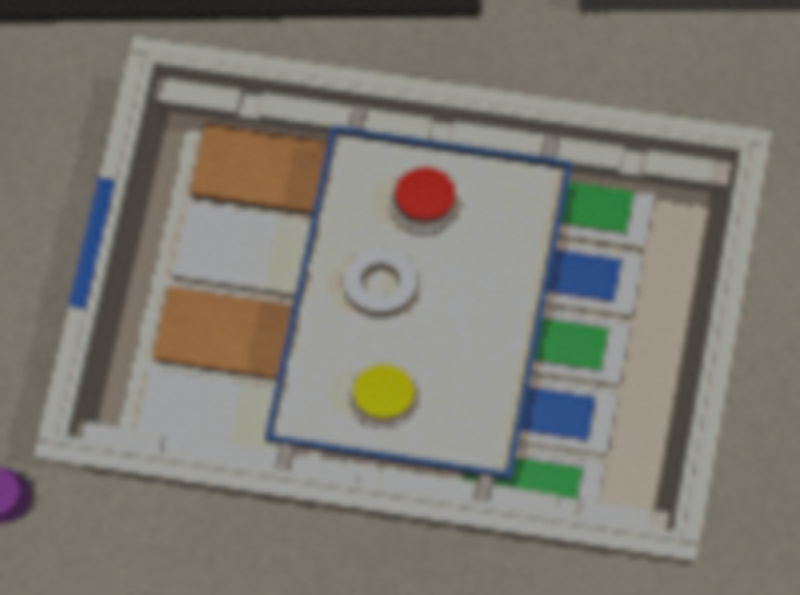

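View pics/scenec.png

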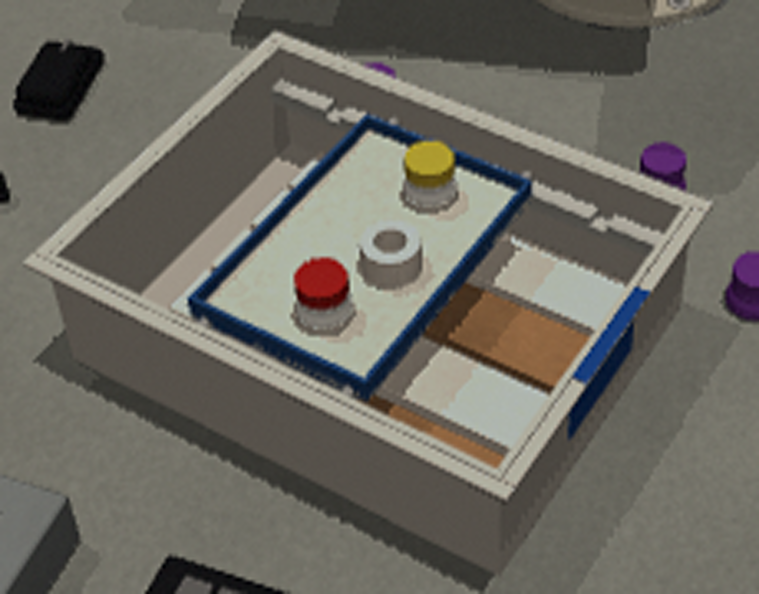

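```bash
cat > fit.py <<'E'
from rig import r
from h import *
from scipy.optimize import least_squares
f=r.grab_frame("top"); s=r.grab_frame("scene")
t=lambda L:np.array(L)/[4,3.5]+[245,115]
u=lambda L:np.array(L)/3.3+[170,180]
def fit(dx,dy,z,T,S):
    # order ++,+-,--,-+
    loc=np.array([[dx,dy],[dx,-dy],[-dx,-dy],[-dx,dy]])
    def W(p):
        c,n=np.cos(p[2]),np.sin(p[2]); return np.c_[loc@np.array([[c,n],[-n,c]])+p[:2],np.full(4,z)]
    for nm,cams in (("both",((f,T),(s,S))),("top",((f,T),)),("scene",((s,S),))):
        q=least_squares(lambda p:np.concatenate([(proj(k,W(p))-m).ravel() for k,m in cams]),[570,-45,0.17])
        print(nm,q.x.round(4),"resid",np.abs(q.fun).max().round(2)); 
        if nm=="both": R=q.x
    return R
tr=fit(162,212,120,t([(137,40),(770,133),(695,557),(38,455)]),u([(510,495),(25,262),(280,33),(710,205)]))
sh=fit(121,80,108,t([(333,128),(572,162),(510,474),(267,440)]),u([(367,393),(190,300),(368,118),(530,180)]))
c,n=np.cos(tr[2]),np.sin(tr[2]); R=np.array([[c,-n],[n,c]])
print("shelf in tray",R.T@(sh[:2]-tr[:2]), "yaw",sh[2]-tr[2])
for nm,z in (("jar_red",136),("label_roll",124),("jar_yellow",136)):
    p={"jar_red":(424,193),"label_roll":(381,280),"jar_yellow":(384,391)}[nm]
    print(nm,R.T@(unp(f,t([p])[0],z)[:2]-sh[:2]))
print("push edge world",sh[:2]+R@[0,-80],"tool x dir")
E
python3 fit.py
```

```text
both [ 5.705572e+02 -4.127530e+01 -1.894000e-01] resid 2.37
top [ 5.709343e+02 -4.454890e+01 -1.883000e-01] resid 1.16
scene [ 5.709315e+02 -3.779530e+01 -1.914000e-01] resid 1.89
both [ 5.697625e+02 -4.934570e+01 -1.847000e-01] resid 2.96
top [ 5.683336e+02 -5.257500e+01 -1.854000e-01] resid 1.0
scene [ 5.731466e+02 -4.516830e+01 -1.864000e-01] resid 1.42
shelf in tray [ 0.73882062 -8.07566139] yaw 0.004697455521227328
jar_red [70.74981157  7.85800049]
label_roll [ 4.73311221 23.7932525 ]
jar_yellow [-78.08754059   7.29338252]
push edge world [ 554.70206961 -127.91525536] tool x dir
```

The fit puts the tray at (570.7, -41.3) with yaw -0.189. The shelf is at tray y≈-8, so it has about 73 mm to travel, which is within the stated 45–105. I'll push with the open fingers, giving two contacts astride the centre, at tray y≈-128, and begin by moving above that spot.

drive_tool --moves '[[0,[4.1,-2.8,0],-5.5],[0,[8.2,-5.6,0],-11],[0,[12.4,-8.4,0],-16.5],[0,[16.5,-11.3,0],-22],[0,[20.6,-14.1,0],-27.5],[0,[24.7,-16.9,0],-33],[0,[28.8,-19.7,0],-38.5],[0,[33,-22.5,0],-44],[0,[37.1,-25.3,0],-49.5],[0,[41.2,-28.2,0],-55],[0,[45.3,-31,0],-60.5],[0,[49.5,-33.8,0],-66]]'

```text
clock: 2.9
eef_pos: [548.2, -165.9, 231.5]
tcp_rot: [3.141, 0.0, 1.384]
contact_force: [0.1, -0.3, -0.6]
opening: 0.998
```

drive_tool --moves '[[0,[0,0,1],0],[0,[0,0,2],0],[0,[0,0,2],0]]'

```text
clock: 3.28
eef_pos: [546.8, -166.5, 210.3]
tcp_rot: [-3.14, 0.0, 1.382]
contact_force: [-0.1, 0.0, 1.3]
opening: 1.0
```

```bash
cat > look.py <<'E'
import sys
from rig import r
from h import *
tr=np.array([570.7,-41.3]); a=-0.189
c,n=np.cos(a),np.sin(a); R=np.array([[c,-n],[n,c]])
q=r.sense(); print("t",q["clock"],"pos",q["eef_pos"].round(1),q["tcp_rot"].round(4),"F",q["contact_force"].round(2),"open",round(q["opening"],3))
print("tcp in tray",(R.T@(q["eef_pos"][:2]-tr)).round(1),"yaw err deg",np.degrees(q["tcp_rot"][2]-(np.pi/2+a)).round(2))
k=sys.argv[1]
for n_,box in (("top",(245,445,115,285)),("scene",(170,400,150,360)),("wrist",None)):
    if n_ in sys.argv[2:]:
        f=r.grab_frame(n_); im=f["color"][:,:,::-1]
        if box: im=cv2.resize(im[box[2]:box[3],box[0]:box[1]],None,fx=3.3 if n_=="scene" else 4,fy=2.8 if n_=="scene" else 3.5,interpolation=cv2.INTER_CUBIC)
        cv2.imwrite(f"pics/{n_}{k}.png",im)
E
python3 look.py a scene wrist
```

```text
t 3.275 pos [ 546.8 -166.5  210.3] [-3.1397e+00  1.0000e-04  1.3824e+00] F [-0.05  0.02  1.25] open 1.0
tcp in tray [ 1.000e-01 -1.275e+02] yaw err deg 0.03
```

View pics/wrista.png

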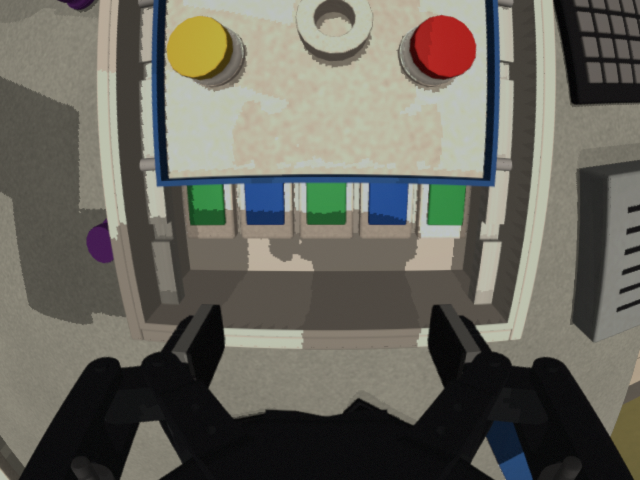

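View pics/scenea.png

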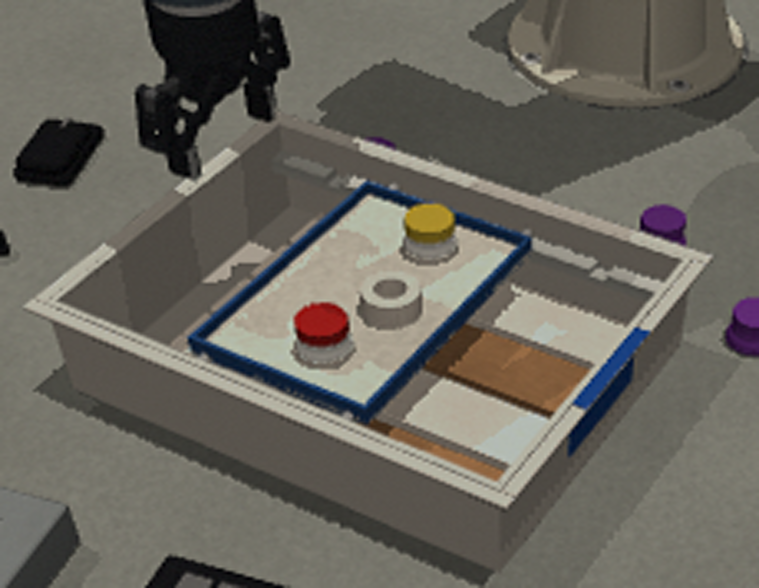

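The wrist picture shows the shelf's near lip level at row ~183 (cols 157–497), with the open fingers centred behind it. I'll check the distance with the wrist camera.

```bash
cat >> h.py <<'E'
from scipy.spatial.transform import Rotation as Ro
def wunp(f,q,p,z):
    u=np.array([p[0]-f["cx"],p[1]-f["cy"]]); rr=np.hypot(*u); fx=f["fx"]; th=rr/fx
    d=np.array([np.sin(th)*u[0]/rr,-np.sin(th)*u[1]/rr,-np.cos(th)])
    H=np.array(f["hand_eye"]); RT=Ro.from_euler("xyz",q["tcp_rot"]).as_matrix()
    o=q["eef_pos"]+RT@H[:3,3]; d=RT@H[:3,:3]@d
    return o+d*(z-o[2])/d[2]
tr=np.array([570.7,-41.3]); a=-0.189
RT2=np.array([[np.cos(a),-np.sin(a)],[np.sin(a),np.cos(a)]])
def tray(X): return RT2.T@(np.array(X)[:2]-tr)
E
python3 - <<'E'
from rig import r
from h import *
q=r.sense(); f=r.grab_frame("wrist")
for p,z in (((157,186),108),((497,186),108),((140,338),120),((515,345),120),((100,0),120),((555,0),120),((205,45),136),((442,45),136),((325,183),108)): print(p,tray(wunp(f,q,p,z)).round(1))
E
```

```text
(157, 186) [-120.  -87.]
(497, 186) [123.8 -86.8]
(140, 338) [-151.2 -208.1]
(515, 345) [ 158.4 -215.4]
(100, 0) [-159.6   55.2]
(555, 0) [164.4  56.1]
(205, 45) [-70.7   2.8]
(442, 45) [69.7  2.5]
(325, 183) [  0.4 -87.6]
```

It agrees: the push face is at tray y≈-87 and x is centred. I'll descend to TCP z≈72, which puts the open tips at about 85.

drive_tool --moves '[[0,[0,0,3],0],[0,[0,0,6],0],[0,[0,0,9],0],[0,[0,0,11],0],[0,[0,0,12.5],0],[0,[0,0,13.8],0],[0,[0,0,13.8],0]]'

```text
clock: 4.3
eef_pos: [547.5, -166.9, 73.1]
tcp_rot: [-3.141, 0.0, 1.382]
contact_force: [-0.0, 0.1, 0.9]
opening: 1.001
```

```bash
python3 look.py b scene wrist
```

```text
t 4.3 pos [ 547.5 -166.9   73.1] [-3.1411e+00  1.0000e-04  1.3821e+00] F [-0.    0.08  0.87] open 1.001
tcp in tray [   0.8 -127.7] yaw err deg 0.02
```

View pics/wristb.png

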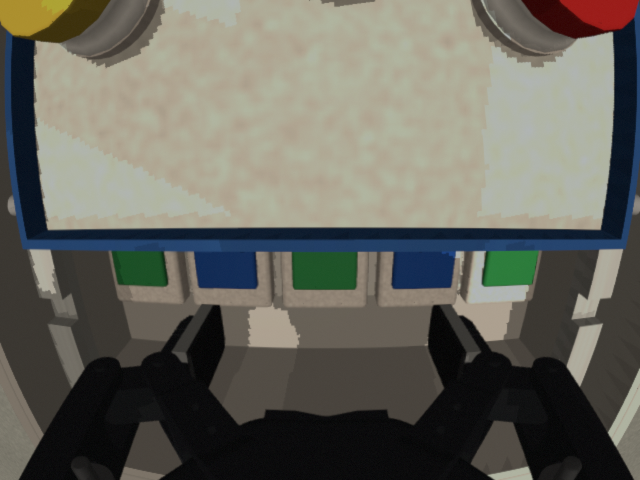

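View pics/sceneb.png

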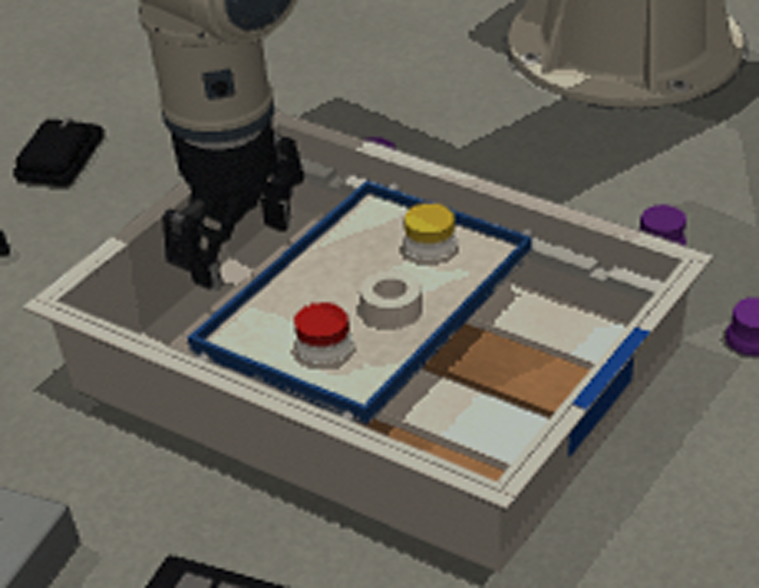

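The fingers are inside the tray behind the shelf with the lip ahead (row ~243), and nothing is touching. I'll approach and make gentle contact.

drive_tool --moves '[[0,[0.6,0,0],0],[0,[1.2,0,0],0],[0,[1.7,0,0],0],[0,[2.0,0,0],0],[0,[2.2,0,0],0],[0,[2.4,0,0],0],[0,[2.6,0,0],0],[0,[2.8,0,0],0],[0,[3.0,0,0],0],[0,[3.2,0,0],0],[0,[3.4,0,0],0],[0,[3.6,0,0],0]]'

```text
clock: 5.9
eef_pos: [555.0, -131.6, 74.1]
tcp_rot: [3.14, 0.0, 1.382]
contact_force: [-0.5, -4.2, -0.3]
opening: 1.0
```

```bash
python3 look.py c wrist
```

```text
t 5.9 pos [ 555.  -131.6   74.1] [3.1404e+00 4.0000e-04 1.3823e+00] F [-0.46 -4.21 -0.32] open 1.0
tcp in tray [  1.6 -91.6] yaw err deg 0.03
```

View pics/wristc.png

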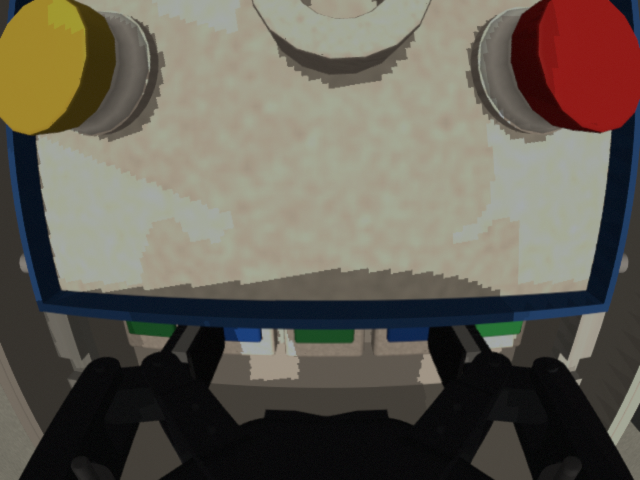

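Both fingers are on the face and the force is 4.2 N, so it is sliding. By my estimate about 65 mm remain. I'll keep pushing slowly.

drive_tool --moves '[[0,[0.25,0,0],0],[0,[0.5,0,0],0],[0,[0.75,0,0],0],[0,[1.0,0,0],0],[0,[1.25,0,0],0],[0,[1.5,0,0],0],[0,[1.75,0,0],0],[0,[2.0,0,0],0],[0,[2.25,0,0],0],[0,[2.5,0,0],0],[0,[2.75,0,0],0],[0,[3.0,0,0],0]]'

```text
clock: 7.45
eef_pos: [560.7, -101.7, 74.1]
tcp_rot: [3.14, 0.0, 1.382]
contact_force: [-0.4, -4.0, 0.2]
opening: 1.003
```

drive_tool --moves '[[0,[0.25,0,0],0],[0,[0.5,0,0],0],[0,[0.75,0,0],0],[0,[1.0,0,0],0],[0,[1.25,0,0],0],[0,[1.5,0,0],0],[0,[1.75,0,0],0],[0,[2.0,0,0],0]]'

```text
clock: 8.45
eef_pos: [564.5, -81.9, 74.1]
tcp_rot: [3.14, 0.0, 1.382]
contact_force: [0.3, -4.0, 0.4]
opening: 1.001
```

```bash
python3 look.py d wrist top
```

```text
t 8.45 pos [564.5 -81.9  74.1] [3.1404e+00 2.0000e-04 1.3823e+00] F [ 0.32 -4.01  0.36] open 1.001
tcp in tray [  1.5 -41.1] yaw err deg 0.03
```

View pics/wristd.png

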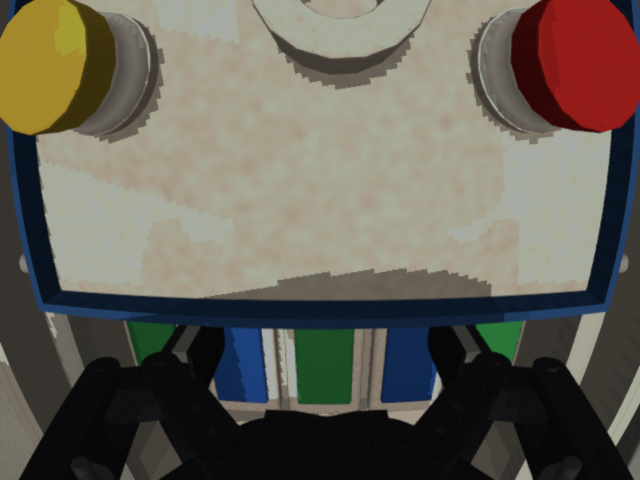

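View pics/topd.png

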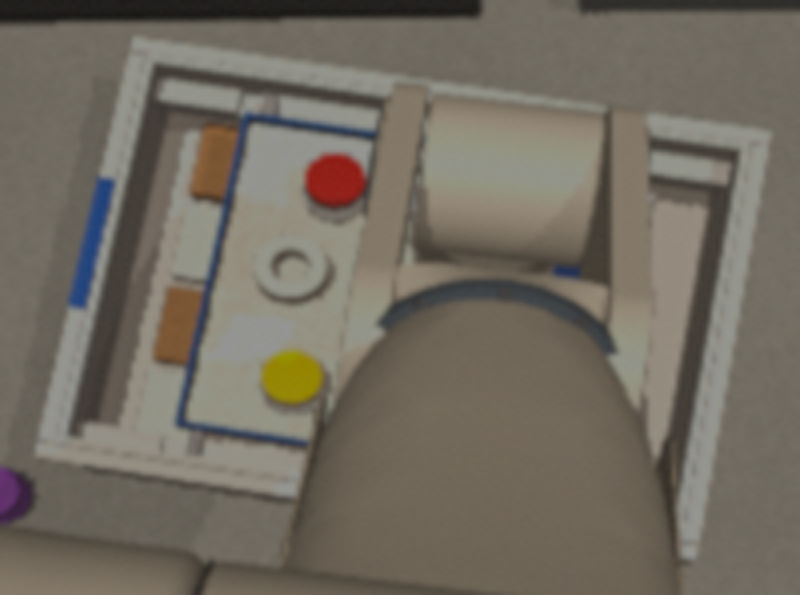

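The pegs are roughly 15–20 mm short of the notches, and the jars and roll haven't shifted on the shelf. I'll continue more slowly in short calls.

drive_tool --moves '[[0,[0.2,0,0],0],[0,[0.4,0,0],0],[0,[0.6,0,0],0],[0,[0.75,0,0],0],[0,[0.9,0,0],0],[0,[1.05,0,0],0]]'

```text
clock: 9.3
eef_pos: [566.6, -70.8, 74.1]
tcp_rot: [3.14, -0.001, 1.382]
contact_force: [0.4, 0.7, -0.1]
opening: 1.0
```

drive_tool --moves '[[0,[0.15,0,0],0],[0,[0.3,0,0],0]]'

```text
clock: 9.55
eef_pos: [567.2, -68.0, 74.2]
tcp_rot: [3.14, -0.0, 1.382]
contact_force: [0.3, -4.1, -0.5]
opening: 1.001
```

```bash
python3 look.py e wrist top
```

```text
t 9.55 pos [567.2 -68.   74.2] [ 3.1402e+00 -3.0000e-04  1.3825e+00] F [ 0.28 -4.1  -0.53] open 1.001
tcp in tray [  1.6 -26.9] yaw err deg 0.04
```

View pics/wriste.png

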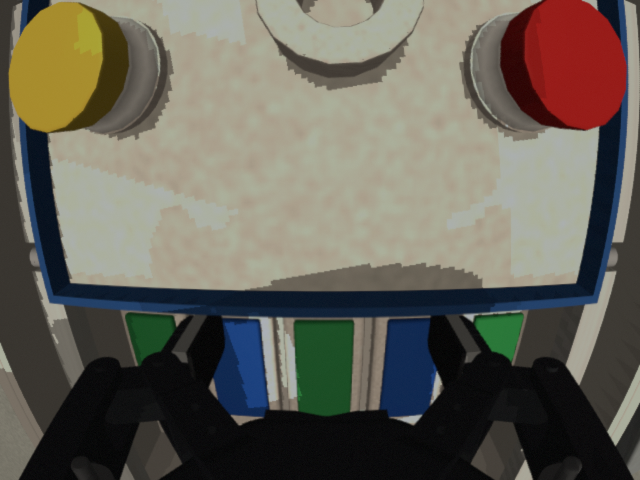

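View pics/tope.png

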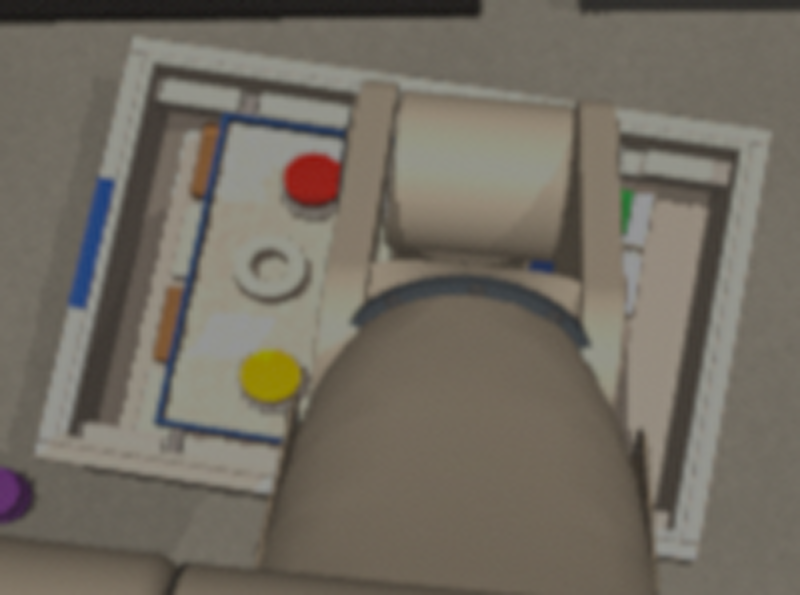

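The force fell to ~0 and then came back. The shelf looks smaller in the wrist view (lip 51–600, was 37–615), so it has dropped, and the pegs appear seated in the notches. I'll back off straight, then rise and check.

drive_tool --moves '[[0,[-0.2,0,0],0],[0,[-0.6,0,0],0],[0,[-1.4,0,0],0],[0,[-2.5,0,0],0],[0,[-2.5,0,-2.5],0],[0,[-2.5,0,-6],0],[0,[-2.5,0,-10],0],[0,[-2.5,0,-14],0],[0,[-6,0,-16],0],[0,[-10,0,-16],0],[0,[-12,0,-16],0],[0,[-12,0,-16],0]]'

```text
clock: 11.15
eef_pos: [543.9, -187.1, 233.8]
tcp_rot: [3.141, -0.001, 1.38]
contact_force: [0.5, -0.1, -0.8]
opening: 1.001
```

```bash
python3 look.py f wrist top scene
```

```text
t 11.15 pos [ 543.9 -187.1  233.8] [ 3.1408e+00 -7.0000e-04  1.3799e+00] F [ 0.52 -0.13 -0.78] open 1.001
tcp in tray [   1.1 -148.2] yaw err deg -0.11
```

View pics/wristf.png

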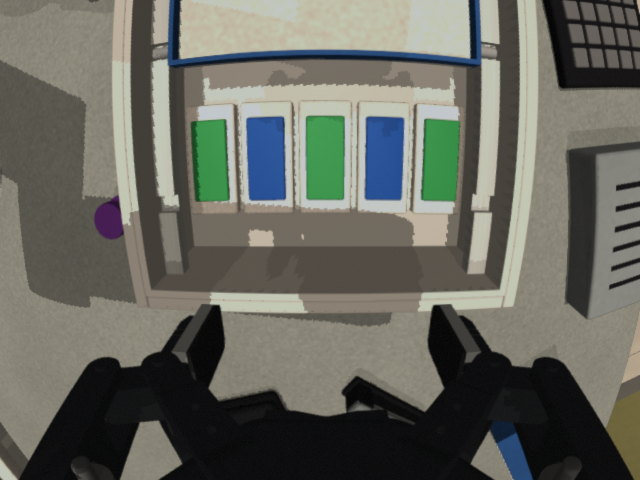

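View pics/topf.png

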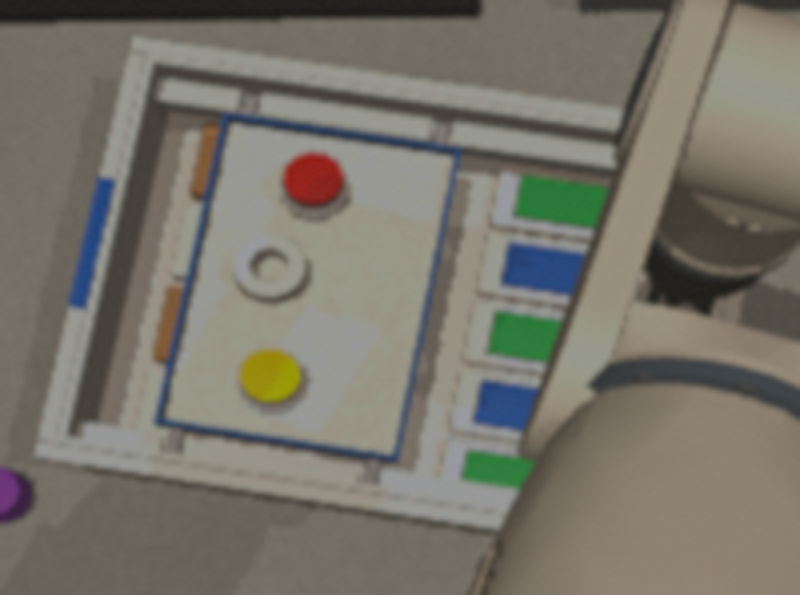

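View pics/scenef.png

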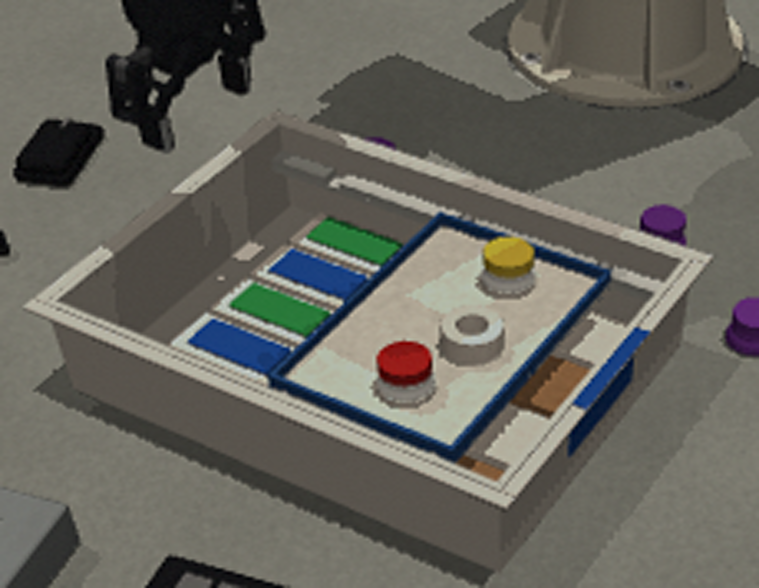

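All items stand, and the pegs appear in the notches in the top view: (250,103), (441,130), (174,440), (372,470). I'll check that it's level by triangulating the lip corners before and after.

Run:
```python
from rig import r
from h import *
f=r.grab_frame("top"); s=r.grab_frame("scene")
def M(k):
    P=np.linalg.inv(np.array(k["pose"])); K=np.array([[k["fx"],0,k["cx"]],[0,k["fy"],k["cy"]],[0,0,1]])@np.diag([1,-1,-1.]); return K@P[:3]
t=lambda L:np.array(L)/[4,3.5]+[245,115]
def tri(T,S):
    X=cv2.triangulatePoints(M(f),M(s),T.T.astype(float),S.T.astype(float)); return (X[:3]/X[3]).T
a=tri(t([(333,128),(572,162),(510,474),(267,440)]),np.array([(367,393),(190,300),(368,118),(530,180)])/3.3+[170,180])
b=tri(t([(223,115),(459,150),(397,459),(159,423)]),np.array([(455,455),(273,381),(440,215),(608,274)])/[3.3,2.8]+[170,150])
for n,X in (("before",a),("after",b)): print(n,[(tray(p).round(1).tolist(),p[2].round(1)) for p in X])
print("drop",(a-b)[:,2].round(1))
for nm in ("peg","shelf","home"): print(nm,[(round(d["score"],2),d["at"]) for d in r.spot_point(nm,"top")])
c=f["color"][:,:,::-1]
cv2.imwrite("pics/tz.png",cv2.resize(c[133:255,270:370],None,fx=6,fy=4.9,interpolation=cv2.INTER_CUBIC))
```

```text
before [([121.3, 70.9], np.float64(96.3)), ([119.8, -88.8], np.float64(104.6)), ([-119.6, -87.5], np.float64(103.2)), ([-122.1, 68.9], np.float64(104.7))]
after [([120.2, 144.8], np.float64(92.3)), ([120.1, -14.0], np.float64(91.8)), ([-119.8, -15.5], np.float64(94.9)), ([-120.4, 141.1], np.float64(92.7))]
drop [ 4.  12.8  8.3 12. ]
peg [(0.74, [344.0, 204.2])]
shelf [(0.59, [323.0, 196.3])]
home []
```

View pics/tz.png

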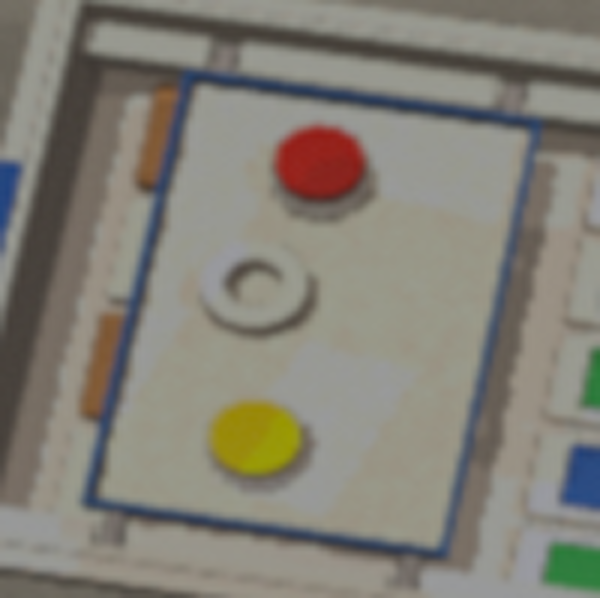

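All four lip corners now lie at z≈92–95, level within noise, and the edge is at tray y≈-15 as expected. One overhead wrist look to confirm the blue-end pegs.

drive_tool --moves '[[0,[3,0,-1],0],[0,[7,0,-2],0],[0,[11,0,-3],0],[0,[14,0,-4],0],[0,[15,0,-4],0],[0,[15,0,-4],0]]'

```text
clock: 12.3
eef_pos: [572.4, -37.5, 273.7]
tcp_rot: [3.141, -0.0, 1.385]
contact_force: [0.7, -0.3, 0.4]
opening: 1.007
```

```bash
python3 look.py g wrist
```

```text
t 12.3 pos [572.4 -37.5 273.7] [ 3.1408e+00 -3.0000e-04  1.3847e+00] F [ 0.75 -0.26  0.36] open 1.007
tcp in tray [1.  4.1] yaw err deg 0.16
```

View pics/wristg.png

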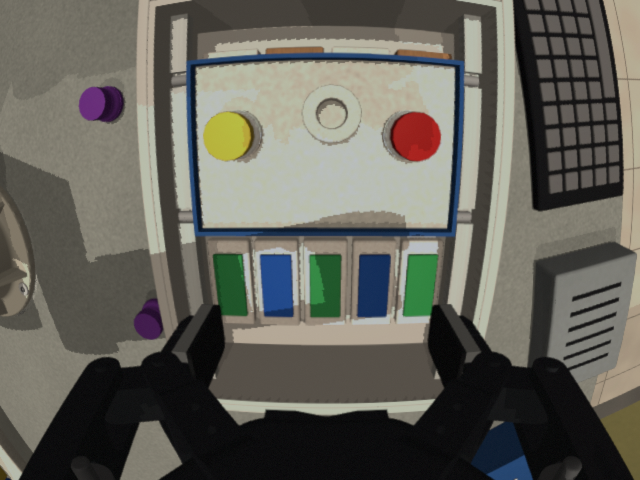

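All four pegs sit in the notch gaps, at (180,79), (472,79), (184,216) and (462,216). The shelf is square to the tray and the items are standing. Handing in.

Run:
```python
from rig import r
print(r.sign_off())
```

```text
the job is handed in; nothing more can be done
None
```

The shelf is parked at the blue end with all four pegs down in the notches, and I handed the job in at about 12.3 s. I pushed it about 72 mm with the two open fingertips on its rear lip, at about 4 N, until it dropped, then backed off and raised the arm clear.

**Drop:** the push force fell to about 0 and then came back. In the wrist view the shelf shrank evenly as it went down.

**Position and level:** the shelf's rear edge is at tray y ≈ -15, as expected. All four pegs show in the notch gaps in both the top and wrist pictures. The lip corners triangulate to z ≈ 92–95, level within measuring noise. They should be at about 100, so absolute heights read 5–8 mm low.

**Items on the shelf:** both jars and the label roll are standing and do not appear to have shifted. The desk items that showed in the last pictures (mouse, purple jars, keyboard) look unmoved. I did not re-check the stapler, sanitiser or pen pot, but the arm felt no contact away from the shelf.

**Disagreements:**
- The top and scene cameras differed by about 7 mm in where the tray lies along y. I used the mean, and the wrist camera agreed with it to about 1 mm.
- My corner-by-corner drop estimates ranged from 4 to 13 mm. I put that down to imprecise corner picks in the "before" pictures.

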